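# Spin-test the castors and reject the binding one

### The arm

A 6-joint arm with a two-finger parallel gripper is mounted at the origin on a cart in front of the work surface, level with it; the furniture and walls round the work are solid. World frame = base frame: x ahead of the robot, y to its left, z up, the work surface at z = 0. Lengths are in m, angles in rad, forces in N, time in s.
With the tool pointing down it reaches from about 0.25 to 0.85 m from the base axis. Payload 12.5 kg.
Tool frame: the origin (TCP) lies between the finger pads; the fingertips stand arm.nose_length ahead of it and the grasp point (between the pads) lies 5 mm behind it (arm.nose_length is the distance from the TCP to the fingertips, in m); z points along the fingers, y is the line along which they close (so a half turn about z gives the same grasp; the last joint's range is limited). The gripper opens to 93 mm and grips with 3 to 60 N. Pads are 15 mm wide; open, the fingers measure 128 mm over their backs; the gripper's body (75 mm by 188 mm) begins 65 mm behind the grasp point.
Start: joints at [1.216, 0.351, 1.652, -0, 1.139, -0.085], TCP at [0.147, 0.53, 0.233] pointing down, gripper open.
Joint ranges: [-2.75, 2.75], [-0.79, 2.1], [0.01, 2.65], [-1.57, 4.71], [0.07, 3.14], [-2.87, 2.87]. Speed limits (rad/s): [2.22, 2.22, 2.79, 3.14, 3.14, 3.14].

### API

Orientations are given as a unit quaternion [w, x, y, z].
In Python, from cell import arm, claw, grab_frame, camera_params gives the robot as it stands. Calls block until the motion is done:
- arm.goto(position, orientation): joint-space move of the TCP to a pose.
- arm.line_to(position, rot=None, speed=0.15, max_force=None): straight line of the TCP; rot=None keeps the orientation; speed is the mean speed in m/s. With max_force (N) it stops when the force on the tool has changed by that much, and returns True; else False.
- arm.movej(angles): joint-space move.
- claw.open_gripper() and claw.close_gripper(grip_force=None): open the fingers fully, or close them until they stop; grip_force is the grip in N (None keeps the last).
- arm.wait(seconds).
- arm.inverse_kinematics(position, orientation): joint angles nearest the present ones, or None.
- grab_frame(name): name is "side" or "top" or "wrist"; returns (picture, depth): 400x640x3 uint8, red, green, blue; 400x640 float32, m along the optical axis (not along the pixel's ray), 0 where there is no reading.
- camera_params(name): a dict with "mtx" (3x3 intrinsics, pixels), "eye" and "orientation" of the camera in the world. Camera axes: x right, y up, looking along -z (the intrinsics and any distortion apply to the point x, -y, -z); pixel columns grow to the right and rows downward; lengths in m; the calibration is good to about 2 mm. A picture is of the moment at which its call begins: read the wrist's pose just before it. camera_params takes no time and is no camera call; for the wrist camera it gives the pose at the moment of the call.
A pose or a line that the arm cannot do raises arm.IKError and nothing moves.
- arm.finish_job(): hands the job in; it is judged then, once.
Readings, each from a call of its own:
- arm.current_time_s(): time.
- arm.current_joints(): joint angles.
- arm.current_dq(): joint speeds.
- arm.current_effort(): joint torques, N m.
- arm.current_ee_pos(): TCP position.
- arm.current_eef_rot(): TCP orientation.
- arm.current_ft_force(): force on the tool from outside, world axes, zero at the start.
- arm.current_wrist_torque(): the same for the moment, N m.
- arm.current_finger_gap(): opening from 0.0 (shut) to 1.0 (fully open).
- arm.current_finger_force(): force on a finger pad.
Only numpy, scipy, OpenCV 4.12 (cv2) and the standard library are available. Lean on these libraries where they do the work, as an engineer would, in place of code of your own. Each camera call takes 0.05 s, during which the arm holds its last target. There are 200 camera calls.

### The job

Spin-test the three upside-down castors in the rack: stroke each wheel with a fingertip, a good quarter turn or more in one direction, pressing lightly so that no sprung wheel is pushed down to its stop. One wheel binds while the other two run free: when all three have been spun, take the binding castor out of the rack and set it down gently, plate down and upright, in the red tray. Do not take the free-running castors out of the rack, and leave the other things on the bench where they are.

Things in the scene. Friction and masses are not known exactly. Their poses are not given: they have to be found in the camera images.
- rack: Fixed plywood rack 96 (x) x 300 (y) mm, origin under its centre at table height, z up. Three pockets in a row along its y, 100 mm apart, 67 (x) x 59 (y) mm, floor 6 mm and lip top 14 mm above the table; each holds one castor with 1.5 mm play all round, castor x and y along rack x and y. Which pocket holds the binding castor is not known: it must be felt
- tray: fixed red plastic reject tray, open on top, 150 (x) x 140 (y) x 30 mm high, walls and floor 4 mm (5 mm at most); origin under its centre at table height, z up
- ink_blue: blue ink bottle with pointed cap, 31 x 31 x 108 mm, bystander; origin at its foot
- ink_black: black ink bottle with white pointed cap, 33 x 33 x 102 mm, bystander; origin at its foot
- needles_4: small flat sealed pouch with a blue-handled needle, 98 x 42 x 10 mm, bystander; origin at its underside
- jar_petrol: jar with red lid, 63 mm across and 55 mm high, bystander; origin at its foot
- grip_steel: pale steel grip tube lying down, 21 x 62 x 21 mm, bystander; origin at its underside
- pocket_left (a point): Centre of the castor in the rack's +y pocket, 39 mm over the table, 33 mm over the castor's underside; axes as the rack. The three castors look alike: plate 64 (x) x 56 (y) x 4 mm at the bottom, steel fork cheeks 34 mm long (x), 36 mm over their outsides (y), top 55 mm over the underside: pinch across y. Mass 0.25 to 0.45 kg. This point stays with the rack
- pocket_middle (a point): The same for the middle pocket. Each castor has a grey wheel, 50 mm diameter, 20 mm wide, axle along y, its top 33 mm above this point; stroke it along x. The wheel is sprung: it sinks up to 8 mm straight down, 1.5 N to start it and 1.5 N more per mm (14 N at its stop). Rough enough that 7 N of pressing turns even the binding wheel
- pocket_right (a point): The same for the -y pocket. A good bearing turns at a touch (under 0.3 N) and coasts on for about a second; the binding one drags with a steady 4 N along the tread while turning and stops dead when let go. One dark bar in eight across each tread is a wide yellow one, uppermost at the start (angle near 0), to show turning

How it is judged:
On the way, in this order (a step that is already met when the one before it is completed fails the run):
1. each of the three wheels has been turned by hand to 0.75 rad or more from its zero, either way ((value of joint castor_free1_wheel above 0.75 rad or value of joint castor_free1_wheel below -0.75 rad) and (value of joint castor_binding_wheel above 0.75 rad or value of joint castor_binding_wheel below -0.75 rad) and (value of joint castor_free2_wheel above 0.75 rad or value of joint castor_free2_wheel below -0.75 rad)), for 0.05 s.
2. the binding castor is lifted clear out of its pocket (height (world z) of castor_binding_center above 0.065 m), for 0.1 s.
At the end, for the whole second after the job is handed in: The binding castor stands upright (within 0.12 rad) and at rest on the floor of the red tray, its centre within 50 mm of the tray's centre along each tray axis; the two free-running castors are still upright in their pockets, within 12 mm of where they were (x of castor_binding_center in the frame of tray between -0.05 and 0.05 m and y of castor_binding_center in the frame of tray between -0.05 and 0.05 m and z of castor_binding_center in the frame of tray below 0.043 m and angle between castor_binding_center's own z axis and vertical below 0.12 rad and linear speed of castor_binding below 0.02 m/s and distance of each of castor_free1_center, castor_free2_center from where it was at the start of the episode below 0.012 m and angle between each of castor_free1_center, castor_free2_center's own z axis and vertical below 0.1 rad); the robot touches nothing.
It fails at once if a sprung wheel is pushed down to its stop (7.5 mm or more) (value of joint any of castor_free1_spring, castor_binding_spring, castor_free2_spring above 0.0075 m).
It fails at once if a free-running castor is lifted out of its pocket (height (world z) of any of castor_free1_center, castor_free2_center above 0.055 m).
It fails at once if the binding castor is dropped or thrown down (linear speed of castor_binding above 0.45 m/s and contact force between the fingers and castor_binding below 0.1 N).
It fails at once if a bystander is moved by more than 25 mm (distance of any of ink_blue, ink_black, needles_4, jar_petrol, grip_steel from where it was at the start of the episode above 0.025 m).
It also fails if it takes over 72 s, if anything falls off the work surface, if the arm or the gripper's body presses on something with over 40 N, if the wrist force passes 120 N, or if a joint passes its speed limit or range.

## Working session

There is one attempt and no reset: what is moved stays moved. The work goes in short steps, each a Python script; the robot and the scene stay as the last script left them, time stands still between calls to the robot, and variables do not carry over. Pictures are saved under pics/ and viewed, at most 10 in all, crops included, and the job is handed in when it is done.

```bash
ls; mkdir -p pics; python3 - <<'E'
from cell import arm, claw, grab_frame, camera_params
import cv2,numpy as np
for n in ("top","side"):
    p,d=grab_frame(n); np.savez(f"{n}.npz",p=p,d=d); cv2.imwrite(f"pics/{n}.png",p[:,:,::-1])
    c=camera_params(n); print(n,c)
print(arm.nose_length,arm.current_time_s(),arm.current_eef_rot(),arm.current_ft_force(),camera_params("wrist"))
E
```

```text
pics
top {'mtx': array([[366.36559629,   0.        , 317.61441652],
       [  0.        , 366.36559629, 199.94961181],
       [  0.        ,   0.        ,   1.        ]]), 'eye': array([ 0.44050597, -0.06964532,  1.12062912]), 'orientation': array([ 0.71362436,  0.02656256, -0.04356325, -0.69866798])}
side {'mtx': array([[386.71520644,   0.        , 326.40119055],
       [  0.        , 386.71520644, 196.62595964],
       [  0.        ,   0.        ,   1.        ]]), 'eye': array([-0.00733525, -0.24100125,  0.95842146]), 'orientation': array([ 0.75362706,  0.2252867 , -0.168933  , -0.5939308 ])}
0.014 0.1 [-1.00841932e-04  1.34472142e-01  9.90917248e-01 -4.90302165e-04] [-0.28048569 -0.55770017  0.53357568] {'mtx': array([[341.54152215,   0.        , 324.22840418],
       [  0.        , 341.54152215, 199.19532615],
       [  0.        ,   0.        ,   1.        ]]), 'eye': array([0.07875103, 0.54796609, 0.38397399]), 'orientation': array([ 0.78895897, -0.10155106, -0.07646957,  0.60115184])}
```

View pics/top.png

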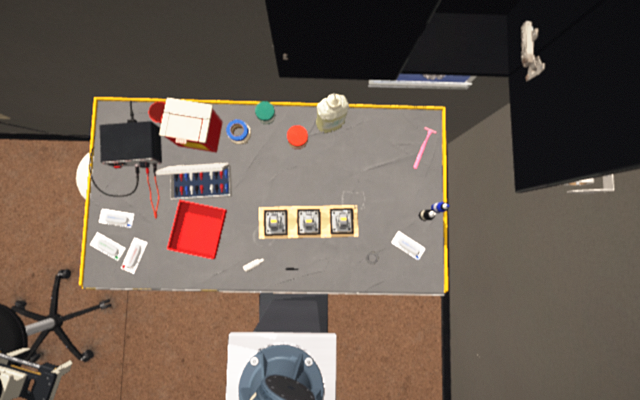

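View pics/side.png

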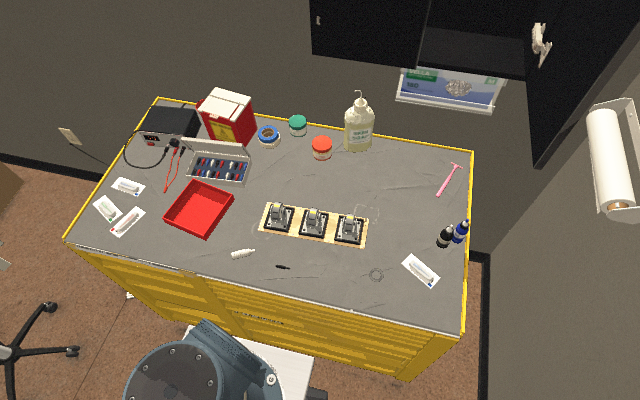

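The top view shows the wheels at about (275,222), (308,222) and (343,221), and the tray at (197,230). In the side view the wheels are at (278,213), (313,218) and (350,225), and the tray at (199,209). Next I measure from the depth of both views.

```bash
cat > h.py <<'E'
from cell import arm, claw, grab_frame, camera_params
import cv2,numpy as np
from scipy.spatial.transform import Rotation as R
def Rq(q): return R.from_quat([q[1],q[2],q[3],q[0]])
def cloud(d,c):
    v,u=np.mgrid[:d.shape[0],:d.shape[1]]; K=c["mtx"]
    P=np.stack([(u-K[0,2])/K[0,0]*d,-(v-K[1,2])/K[1,1]*d,-d],-1)
    return Rq(c["orientation"]).apply(P.reshape(-1,3)).reshape(*d.shape,3)+c["eye"]
def hsv(p): return cv2.cvtColor(p,cv2.COLOR_RGB2HSV)
def rect(W,m):
    return cv2.minAreaRect(W[m][:,:2].astype(np.float32)*1000)
E
python3 - <<'E'
from h import *
for n in ("top","side"):
    f=np.load(n+".npz"); p,d=f["p"],f["d"]; W=cloud(d,camera_params(n)); H=hsv(p).astype(int); z=W[...,2]
    ok=d>0
    box=np.zeros_like(ok); box[195:265,150:375]=1
    box&=ok
    red=box&((H[...,0]<6)|(H[...,0]>174))&(H[...,1]>180)
    wood=box&(abs(H[...,0]-17)<7)&(H[...,1]>50)&(H[...,2]>140)
    tbl=box&(H[...,1]<30)&(z<0.02)
    print(n,"table z",np.median(z[tbl]))
    for nm,m in (("red rim",red&(z>.02)),("red all",red),("wood",wood&(z<.03))):
        print(nm,m.sum(),rect(W,m),np.percentile(z[m],[5,50,95]))
    w=box&(z>.055)&(z<.09)&~red
    k,l,s,c=cv2.connectedComponentsWithStats(w.astype(np.uint8))
    for i in range(1,k):
        if s[i,4]>8:
            q=W[l==i]; print("wheel",s[i,4],c[i],q.mean(0).round(4),(q.min(0)+q.max(0))/2,q[:,2].max())
E
```

```text
top table z 0.0016388018608541888
red rim 265 ((455.4835510253906, 261.5002746582031), (138.9591827392578, 146.60055541992188), 79.10737609863281) [0.02101812 0.02884101 0.0326926 ]
red all 2399 ((462.26788330078125, 296.7552185058594), (210.76275634765625, 146.60055541992188), 79.10737609863281) [0.00122179 0.00490591 0.02928962]
wood 1021 ((486.0653991699219, -67.84268188476562), (103.33263397216797, 306.0008850097656), 2.4762818813323975) [-0.00066175  0.00603408  0.01489104]
wheel 125 [273.528 221.176] [0.4817 0.0312 0.067 ] [0.48265475 0.03178655 0.06619964] 0.07673748882292819
wheel 110 [308.01818182 220.21818182] [ 0.4865 -0.0676  0.0678] [ 0.48761893 -0.06745486  0.06584729] 0.07481985986437101
wheel 120 [342.49166667 219.40833333] [ 0.491  -0.1668  0.0669] [ 0.49125609 -0.16715079  0.06503175] 0.07479283354567245
wheel 12 [302.58333333 220.25      ] [ 0.4865 -0.0518  0.0594] [ 0.48584505 -0.05157224  0.05948379] 0.06342005716654375
side table z 0.010208566729018653
red rim 316 ((454.2058410644531, 260.61114501953125), (142.2104034423828, 146.48211669921875), 79.7558975219726
[... 337 characters left out ...]
51 [276.58940397 208.89403974] [0.4779 0.0277 0.0657] [0.47915749 0.02985408 0.06603888] 0.07689987052052716
wheel 138 [312.07971014 214.88405797] [ 0.4812 -0.0704  0.0669] [ 0.48520479 -0.066932    0.06556481] 0.07593577701348109
wheel 9 [318.66666667 216.33333333] [ 0.485  -0.0873  0.0595] [ 0.48586138 -0.08734738  0.05925233] 0.06262406646767116
wheel 124 [349.24193548 220.97580645] [ 0.4854 -0.1705  0.0678] [ 0.4891611  -0.17021573  0.06562497] 0.07622989348101716
wheel 10 [343.3 220.1] [ 0.4887 -0.154   0.0599] [ 0.48873232 -0.15348429  0.05949918] 0.06366747962598229
wheel 9 [355.44444444 222.44444444] [ 0.4894 -0.1867  0.0594] [ 0.49042065 -0.18647878  0.05850591] 0.061015528831418586
```

```bash
cat >> h.py <<'E'
C0=np.array([.4865,-.068]); YAW=np.radians(2.6)
ax=np.array([np.cos(YAW),np.sin(YAW)]); ay=np.array([-ax[1],ax[0]])
def down(a):  # tool z down, tool y at world angle a
    q=R.from_matrix(np.array([[np.sin(a),np.cos(a),0],[-np.cos(a),np.sin(a),0],[0,0,-1]]).T.T).as_quat()
    return np.array([q[3],q[0],q[1],q[2]])
def F(): return np.mean([arm.current_ft_force() for _ in range(3)],0)
def stroke(k,n=8,step=.004):
    w=C0+.1*k*ay; P=lambda s,z:[*(w+s*ax),z]
    arm.goto(P(-.015,.13),down(YAW)); arm.line_to(P(-.015,.096),speed=.1); arm.wait(.2); f0=F()
    hit=arm.line_to(P(-.015,.0815),speed=.02,max_force=2.); z=arm.current_ee_pos()[2]; f=F()-f0
    print("wheel",k,"hit",hit,"z",round(z,4),"f",f.round(2))
    if not hit: arm.line_to(P(-.015,.13)); return
    while f[2]<6.5 and z>.0815:
        z-=.0007; arm.line_to(P(-.015,z),speed=.02); f=F()-f0
    print("press z",round(z,4),f.round(2))
    for i in range(1,n+1):
        arm.line_to(P(-.015+i*step,z),speed=.06); f=F()-f0
        print("  s",round(i*step,3),"fx %.2f fz %.2f"%(f[:2]@ax,f[2]))
    arm.line_to(P(-.015+n*step+.012,.11),speed=.15)
    print("t",arm.current_time_s())
E
python3 - <<'E'
from h import *
print(Rq(down(YAW)).as_matrix().round(2))
claw.close_gripper(10); stroke(1)
p,d=grab_frame("side"); cv2.imwrite("pics/s1.png",cv2.resize(p[190:260,240:380,::-1],None,fx=5,fy=5))
E
```

```text
Traceback (most recent call last):
  File "h.py", line 15, in down
    q=R.from_matrix(np.array([[np.sin(a),np.cos(a),0],[-np.cos(a),np.sin(a),0],[0,0,-1]]).T.T).as_quat()
      ~~~~~~~~~~~~~^^^^^^^^^^^^^^^^^^^^^^^^^^^^^^^^^^^^^^^^^^^^^^^^^^^^^^^^^^^^^^^^^^^^^^^^^^^
  File "scipy/spatial/transform/_rotation.pyx", line 1143, in scipy.spatial.transform._rotation.Rotation.from_matrix
ValueError: Non-positive determinant (left-handed or null coordinate frame) in rotation matrix 0: [[ 0.04536299  0.99897057  0.        ]
 [-0.99897057  0.04536299  0.        ]
 [ 0.          0.         -1.        ]].
```

```bash
sed -i 's/np.array(\[\[np.sin(a),np.cos(a),0\],\[-np.cos(a),np.sin(a),0\],\[0,0,-1\]\]).T.T/np.array([[-np.sin(a),np.cos(a),0],[np.cos(a),np.sin(a),0],[0,0,-1]])/' h.py
python3 - <<'E'
from h import *
print(arm.inverse_kinematics([.48,.03,.13],down(YAW)))
claw.close_gripper(10); stroke(1)
p,d=grab_frame("side"); cv2.imwrite("pics/s1.png",cv2.resize(p[190:260,240:380,::-1],None,fx=5,fy=5))
E
```

```text
[-3.44188121e-02  3.70568620e-01  1.92052130e+00 -4.44089210e-16
  8.50502735e-01 -7.97973727e-02]
wheel 1 hit True z 0.0822 f [-1.8  -0.23  1.32]
press z 0.0808 [-4.97 -0.46  3.32]
  s 0.004 fx -1.91 fz 5.99
  s 0.008 fx -1.54 fz 6.30
  s 0.012 fx -1.86 fz 5.73
  s 0.016 fx -0.47 fz 5.92
  s 0.02 fx 0.61 fz 5.54
  s 0.024 fx 0.30 fz 3.78
  s 0.028 fx 1.37 fz 2.72
  s 0.032 fx 1.18 fz 1.86
t 7.9
```

View pics/s1.png

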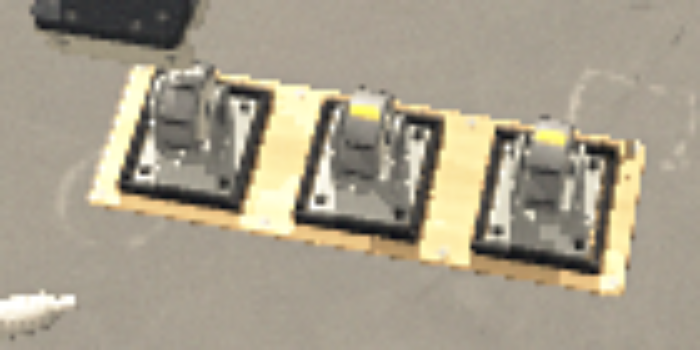

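The left wheel has turned: its yellow bar has gone over the far side at (185,75). The drag near the top was about 0, so it looks free. Now the other two.

```bash
python3 - <<'E'
from h import *
stroke(0); stroke(-1)
arm.goto([.40,-.068,.30],down(np.pi/2+YAW))
p,d=grab_frame("side"); a=cv2.resize(p[190:260,240:380,::-1],None,fx=4,fy=4)
W=camera_params("wrist"); p,d=grab_frame("wrist"); np.savez("w1.npz",p=p,d=d,**W)
b=cv2.resize(p[:,:,::-1],(560,350)); cv2.imwrite("pics/s2.png",np.vstack([a,b])[:600])
E
```

```text
wheel 0 hit True z 0.0823 f [ 0.15 -0.62  3.78]
press z 0.0809 [-0.32 -0.93  6.06]
  s 0.004 fx -6.88 fz 8.63
  s 0.008 fx -4.39 fz 7.85
  s 0.012 fx -2.57 fz 8.56
  s 0.016 fx -1.68 fz 7.97
  s 0.02 fx -2.24 fz 8.01
  s 0.024 fx -0.76 fz 8.04
  s 0.028 fx -0.03 fz 5.84
  s 0.032 fx 0.68 fz 2.36
t 12.6667
wheel -1 hit True z 0.0823 f [-1.24 -0.95  2.59]
press z 0.0809 [-1.65  0.46  3.18]
  s 0.004 fx -0.98 fz 7.12
  s 0.008 fx -0.13 fz 6.38
  s 0.012 fx -0.15 fz 6.49
  s 0.016 fx 0.41 fz 6.67
  s 0.02 fx 0.58 fz 5.61
  s 0.024 fx 1.65 fz 4.96
  s 0.028 fx 1.56 fz 3.82
  s 0.032 fx 1.61 fz 1.15
t 17.375
```

View pics/s2.png

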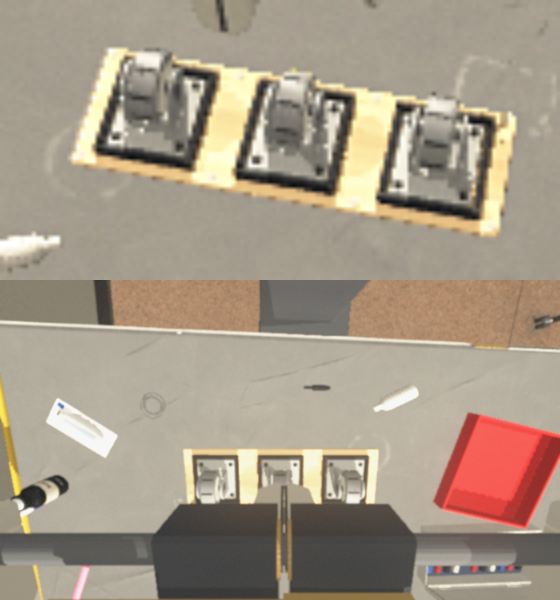

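All three yellow bars have rolled out of view. The middle wheel dragged about 2 to 3 N more than the others. To be sure, I stroke each again in one sweep, measure the drag, and compare frames right after release to see which ones coast.

```bash
cat > st2.py <<'E'
from h import *
px={1:(276,212),0:(312,218),-1:(349,224)}
rows=[]
for k in (1,0,-1):
    w=C0+.1*k*ay; P=lambda s,z:[*(w+s*ax),z]
    arm.goto(P(-.010,.098),down(YAW)); arm.wait(.15); f0=F()
    arm.line_to(P(-.010,.0815),speed=.03); 
    arm.line_to(P(-.002,.0812),speed=.05); fa=F()-f0
    arm.line_to(P(.012,.0812),speed=.1); fb=F()-f0
    arm.line_to(P(.035,.092),speed=.2)
    fr=[]
    for i in range(3):
        p,_=grab_frame("side"); u,v=px[k]; fr.append(p[v-20:v+16,u-18:u+18])
        if i<2: arm.wait(.1)
    rows.append(np.hstack(fr))
    D=[np.abs(fr[i].astype(int)-fr[i+1])[8:28,8:28].mean() for i in (0,1)]
    print(k,"fx mid %.2f end %.2f fz %.2f %.2f"%(fa[:2]@ax,fb[:2]@ax,fa[2],fb[2]),"diff",np.round(D,2),"t",arm.current_time_s())
    arm.line_to(P(.035,.12),speed=.25)
cv2.imwrite("pics/s3.png",cv2.resize(np.vstack(rows)[:,:,::-1],None,fx=5,fy=5,interpolation=cv2.INTER_CUBIC))
E
python3 st2.py
```

```text
1 fx mid -0.34 end 2.46 fz 7.66 5.57 diff [8.08 8.36] t 22.4583
0 fx mid -0.43 end 4.80 fz 8.36 4.77 diff [5.68 4.14] t 25.3167
-1 fx mid -0.18 end 1.33 fz 8.15 5.98 diff [10.2  10.03] t 28.175
```

View pics/s3.png

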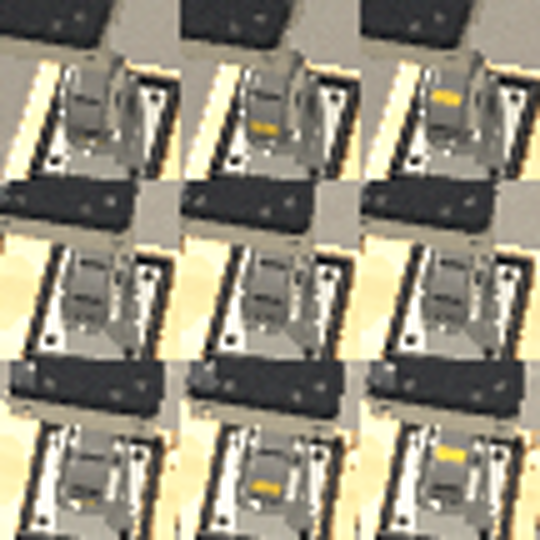

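It is clear now: the left and right wheels coast, with their yellow bar moving between frames. The middle one stands still after release, with bars at the same place in all three frames, so the middle castor binds. I refine the rack and tray from the wrist view, then grasp it.

```bash
python3 - <<'E'
from h import *
f=np.load("w1.npz"); W=cloud(f["d"],f); H=hsv(f["p"]).astype(int); z=W[...,2]; ok=f["d"]>0
L=((W[...,:2]-C0)@np.stack([ax,ay],1)); x,y=L[...,0],L[...,1]
wood=ok&(abs(H[...,0]-17)<8)&(H[...,1]>40)&(abs(x)<.06)&(abs(y)<.17)&(z<.03)&(z>.008)
print("wood z",np.median(z[wood]),"x,y pct",np.percentile(x[wood],[.5,99.5]),np.percentile(y[wood],[.5,99.5]))
for k in (-1,0,1):
    m=ok&(abs(y-.1*k)<.04)&(abs(x)<.06)&(z>.055)&(z<.085)&(H[...,1]<60)
    if m.sum()>20: print(k,m.sum(),"x",np.percentile(x[m],[2,50,98]).round(4),"y",np.percentile(y[m],[2,50,98]).round(4))
red=ok&((H[...,0]<6)|(H[...,0]>174))&(H[...,1]>150)&(z>.022)&(z<.04)&(W[...,1]>.15)
print("tray",rect(W,red))
E
```

```text
wood z 0.013319940701627259 x,y pct [-0.04127972  0.03684641] [-0.13667474  0.13309009]
-1 717 x [-0.0239 -0.0066  0.0128] y [-0.1181 -0.0993 -0.0837]
0 172 x [-0.0245 -0.02   -0.012 ] y [-0.0179 -0.0007  0.0078]
1 706 x [-0.0239 -0.0066  0.0127] y [0.0807 0.0966 0.115 ]
tray ((551.1856689453125, 241.19903564453125), (139.7780303955078, 344.2037353515625), 79.1348876953125)
```

```bash
python3 - <<'E'
from h import *
claw.open_gripper()
w=C0-.0015*ay; q=down(YAW+np.pi/2)
arm.goto([*w,.14],q)
arm.line_to([*w,.040],speed=.08)
claw.close_gripper(30); print("gap",arm.current_finger_gap()*93,"F",arm.current_finger_force(),arm.current_ft_force())
arm.line_to([*w,.07],speed=.05); arm.line_to([*w,.15],speed=.15)
print("gap",arm.current_finger_gap()*93,arm.current_finger_force(),arm.current_ft_force(),arm.current_time_s())
p,_=grab_frame("side"); a=p[100:280,200:420,::-1]; cv2.imwrite("pics/s4.png",cv2.resize(a,None,fx=3,fy=3))
E
```

```text
gap 35.311966476384775 F 29.99614253640175 [ 0.33211613 -0.95358457 -0.60901948]
gap 35.68509834848012 29.996375888586044 [ 0.74674835  0.92663705 -4.51841377] 34.9417
```

View pics/s4.png

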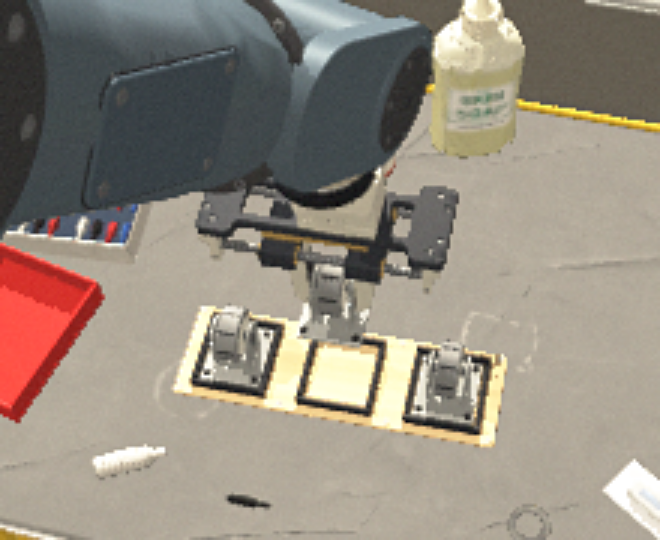

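The middle castor is held level at (335,300), its pocket is empty, and the other two castors are seated. Next I set it in the tray, turned to the tray's diagonal so the opening fingers have room.

```bash
python3 - <<'E'
from h import *
t=np.array([.455,.2605]); q=down(np.radians(124.3))
arm.line_to([*t,.15],rot=q,speed=.18); arm.line_to([*t,.05],speed=.12); arm.wait(.2)
hit=arm.line_to([*t,.0345],speed=.02,max_force=3); print(hit,arm.current_ee_pos(),arm.current_ft_force())
claw.open_gripper(); arm.line_to([*t,.16],speed=.12); arm.goto([.35,.05,.3],q); arm.wait(.2)
print(arm.current_time_s())
p,d=grab_frame("top"); W=cloud(d,camera_params("top"))
m=(np.hypot(W[...,0]-t[0],W[...,1]-t[1])<.05)&(W[...,2]>.05)
print(m.sum(),W[m].mean(0),W[m].max(0))
p,_=grab_frame("side"); cv2.imwrite("pics/s5.png",cv2.resize(p[150:280,130:400,::-1],None,fx=2.9,fy=2.9))
E
```

```text
True [0.45491837 0.26046169 0.03787393] [-0.28782245 -1.10571337  5.36125474]
42.2333
168 [0.45509196 0.2588747  0.06262484] [0.47794118 0.28064612 0.07474931]
```

View pics/s5.png

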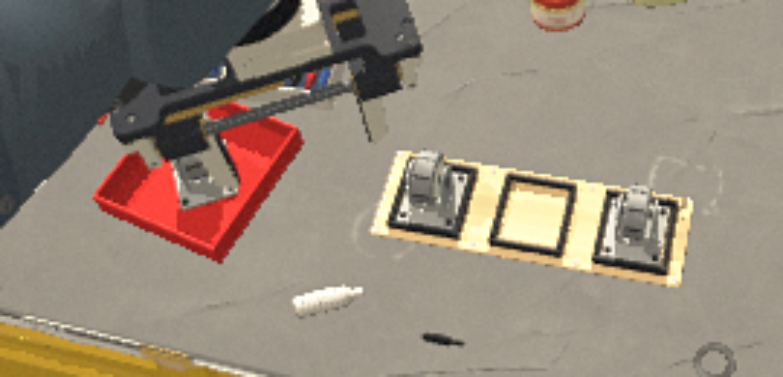

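The castor stands plate down in the tray at (205,185), centred to within 2 mm with its top about 70 mm up. The free castors are in their pockets and the gripper is clear.

```bash
python3 -c "
from cell import arm
print(arm.finish_job())"
```

```text
the job is handed in; nothing more can be done
None
```

All three wheels were spun and the middle castor was the one that binds; it now stands upright, plate down, in the red tray, the other two are still in the rack, and I handed the job in at about 42 s, with no verdict returned.

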